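Shut the marked air branch in the bench's air box

ROBOT

A 7-joint arm with a two-finger parallel gripper is mounted at the origin on the work surface. World frame = base frame: x ahead of the robot, y to its left, z up, the work surface at z = 0. Lengths are in m, angles in rad, forces in N, time in s.
With the tool pointing down it reaches from about 0.35 to 0.9 m from the base axis. Payload 19.9 kg.
Tool frame: the origin (TCP) lies at the very end of the fingers, on their centre line; the grasp point (between the pads) lies 19 mm behind it; z points along the fingers, y is the direction in which the jaws open and shut (so a half turn about z gives the same grasp; the last joint's range is limited). The gripper opens to 85 mm and grips with 20 to 120 N. Pads are 22 mm wide; open, the fingers measure 114 mm over their backs; the gripper's body (76 mm by 85 mm) begins 54 mm behind the grasp point. The pads swing forward as they close: fully open they stand 13 mm farther back than shut.
Start: joints at [1.171, 0.417, -0.01, 1.614, 0.005, 1.111, -0.053], TCP at [0.219, -0.585, 0.231] pointing down, gripper open.
Joint ranges: [-2.81, 2.81], [-0.39, 2.02], [-1.27, 1.25], [0.06, 2.57], [-1.19, 4.33], [0.19, 2], [-2.82, 2.82]. Speed limits (rad/s): [1.89, 1.89, 2.39, 2.39, 3.01, 3.01, 3.01].

INTERFACE

Orientations are given as a rotation vector (axis times angle).
In Python, from bench import robot, cams gives the robot as it stands.
- The arm moves only by the tool arm_command, never from a script. Its argument "rows" is text: rows parted by semicolons, each of 7 numbers parted by spaces: the turn, a rotation vector about the tool's x, y, z in rad, then the shift along the tool's x, y, z in mm, then the finger opening in mm, from 0 to 85.4. A call has 1 to 20 rows; each row shifts and turns the commanded pose from where the row before left it, along the tool's axes as they then stand; what a row does not reach is not made up. A row lasts 1/10 s, in which the tool goes at most 50 mm and 8.59 degrees, less where a joint would pass 70% of its speed; a pose out of reach is approached as far as the arm can. A call is refused whole if a number of a shift passes 50 or a number of a turn 0.15, either way. A call with a gripper value outside its range is refused whole. The fingers move at their own pace and stop on an object; "force" is the grip in N (left out, the last holds). Time passes only in rows, so rows that do not move let the fingers close. It gives the time, the measured TCP pose, the force and the opening at its end, in the units of the state.
- robot.get_state(): the state, without advancing time (a new reading comes with each control period).
- cams.capture(name): name is "scene" or "top"; returns a dict with "frame" (400x640x3 uint8, red, green, blue), "z_map" (400x640 float32, m along the optical axis (not along the pixel's ray), 0 where there is no reading), "fx", "fy", "cx", "cy" (pixels), "R" (3x3) and "t" (3): a world point X has camera coordinates R X + t. Camera axes: x right, y down, z forward; pixel columns grow to the right and rows downward; lengths in m; the calibration is good to about 2 mm. A picture is of the moment at which its call begins.
- robot.finish_job(): hands the job in, once; it reports no verdict.
The state is a dict: "time_s": time; "qpos": joint angles; "qvel": joint speeds; "joint_torque": joint torques, N m; "position": TCP position; "tcp_rot": TCP orientation; "ft_force": force on the tool from outside, world axes, zero at the start; "ft_torque": the same for the moment, N m; "width": opening from 0.0 (shut) to 1.0 (fully open).
Only numpy, scipy, OpenCV 4.12 (cv2) and the standard library are available. Lean on these libraries where they do the work, as an engineer would, in place of code of your own. Each camera call takes 0.05 s, during which the arm holds its last target.

TASK

An air tool on this woodworking bench is to be serviced, so shut off its branch: push the cover of the compressed-air box all the way back by its lip to uncover the valves, then push the lever of the valve marked with a metal disc fully shut, a quarter turn clockwise until it stands across its pipe against the stop. Only push, gripping nothing and lifting nothing; leave the other two valves and the things lying on the bench alone, and leave the cover open.

Things in the scene. Friction and masses are not known exactly. Their poses are not given: they have to be found in the camera images.
- air_box: fixed grey steel compressed-air box, 294 mm front to back, 360 mm wide, 84 mm high (side channels 94 mm). Origin: centre of its underside, on the bench. x runs from its front to its back, y to the left of one facing its front, z up. The front (-x) has three quick couplers standing out 42 mm and looks roughly at the robot. Rear half (x above -2 mm): fixed deck, 84 mm high
- well (a point): middle of the valve row in the box's front half, at the levers' mid-height, 63 mm above the bench. Axes as air_box. Three equal ball valves have their stems here at y = -90, 0 and +90 mm; which has the disc varies. The open well runs x -87 to +55 mm, y -156 to +176 mm, and starts hidden by the cover. Valve bodies and pipes under the levers reach 45 mm above the bench
- cover_lip (a point): middle of the top edge of the cover's lip, 110 mm above the bench. The cover is a steel sheet, 151 x 352 mm, its top 88 mm above the bench; in the middle of its front edge a lip is folded straight up, 3 mm thick, 120 mm long, 21 mm above the sheet. Axes as air_box; the lip's front face lies 1.5 mm from this point in -x
- cover (a joint): how far the cover has slid back (m): 0 = well closed, lip 2 mm behind the box's front face; 0.139 = fully back over the rear deck, at its stop. It slides along the box's +x in the side channels, cannot be lifted off, stays where it is left and needs about 4 N
- tagged_grip (a point): point half-way up the black lever sleeve of the marked valve, the one with a bare metal disc (38 mm across, 2 mm thick) under its stem nut; 45 mm from its stem axis, 63 mm above the bench. Sleeve 14 mm wide, 9 mm high, from 20 to 65 mm out from the stem. Axes turn with the lever: x from the lever's end towards the stem (stem axis at x = +45 mm), y across the lever, z up
- tagged_lever (a joint): angle of that lever (rad): 0 = open, along its outlet pipe, pointing to the box's front; turns clockwise seen from above to 1.571 = shut, against a stop, across the pipe and pointing to the box's +y side. It stays where it is left; about 0.3 N m turns it
- plain1_grip (a point): point half-way up the black lever sleeve of a valve without a disc; 45 mm from its stem axis, 63 mm above the bench. Sleeve 14 mm wide, 9 mm high, from 20 to 65 mm out from the stem. Axes turn with the lever: x from the lever's end towards the stem (stem axis at x = +45 mm), y across the lever, z up
- plain1_lever (a joint): angle of that lever (rad): 0 = open, along its outlet pipe, pointing to the box's front; turns clockwise seen from above to 1.571 = shut, against a stop, across the pipe and pointing to the box's +y side. It stays where it is left; about 0.3 N m turns it
- plain2_grip (a point): point half-way up the black lever sleeve of the other valve without a disc; 45 mm from its stem axis, 63 mm above the bench. Sleeve 14 mm wide, 9 mm high, from 20 to 65 mm out from the stem. Axes turn with the lever: x from the lever's end towards the stem (stem axis at x = +45 mm), y across the lever, z up
- plain2_lever (a joint): angle of that lever (rad): 0 = open, along its outlet pipe, pointing to the box's front; turns clockwise seen from above to 1.571 = shut, against a stop, across the pipe and pointing to the box's +y side. It stays where it is left; about 0.3 N m turns it
- glue_mid (a point): middle of a standing glue bottle (60 mm across, 170 mm high), 85 mm above its foot; bystander
- block_mid (a point): middle of a cork sanding block, 110 x 65 x 35 mm high, lying on the bench; bystander
- cutout_mid (a point): middle of a four-armed wooden cut-out, about 140 mm from arm end to opposite arm end and 18 mm thick, lying on the bench; bystander

How it is judged:
On the way, in this order (a step that is already met when the one before it is completed fails the run):
1. the cover is pushed back (at least 129 of its 139 mm) (value of joint cover above 0.129 m), for 0.2 s.
2. the lever with the disc is turned to its shut stop (within 0.09 rad) (value of joint tagged_lever above 1.48 rad), for 0.2 s.
At the end, for the whole second after the job is handed in: the cover is open to within 10 mm of its stop, the lever with the disc is at rest within 0.09 rad (5 degrees) of its shut stop, the other two levers are still open and the glue bottle, sanding block and cut-out are within 20 mm of where they were (value of joint cover above 0.129 m and value of joint tagged_lever above 1.48 rad and velocity of joint tagged_lever between -0.05 and 0.05 rad/s and value of joint each of plain1_lever, plain2_lever below 0.32 rad and distance of each of glue_mid, block_mid, cutout_mid from where it was at the start of the episode below 0.02 m); the robot touches nothing.
It fails at once if another valve's lever is turned by more than about 0.2 rad (distance of any of plain1_grip, plain2_grip from where it was at the start of the episode above 0.009 m).
It fails at once if the bottle, block or cut-out is moved by more than 20 mm or lifted (distance of any of glue_mid, block_mid, cutout_mid from where it was at the start of the episode above 0.02 m).
It fails at once if the marked lever is pinched between the fingers (contact force between the fingers and tagged_lever above 1 N and y of the grasp point in the frame of tagged_grip between -0.004 and 0.004 m and z of the grasp point in the frame of tagged_grip below 0.018 m and x of the grasp point in the frame of tagged_grip between -0.035 and 0.03 m).
It fails at once if the cover's lip is pinched between the fingers (contact force between the fingers and cover above 1 N and x of the grasp point in the frame of cover_lip between -0.004 and 0.004 m and z of the grasp point in the frame of cover_lip below 0.012 m).
It also fails if it takes over 48 s, if anything falls off the work surface, if the arm or the gripper's body presses on something with over 40 N, if the wrist force passes 120 N, or if a joint passes its speed limit or range.

## Working session

There is one attempt and no reset: what is moved stays moved. The work goes in short steps, Python scripts to look and compute and a tool call to move; the robot and the scene stay as the last step left them, time stands still between calls to the robot, and variables do not carry over. Pictures are saved under pics/ and viewed, and the job is handed in when it is done.

Besides the shell and the picture viewer there is one more tool, called after ">>>" as name(argument=value, ...) on one line, values as JSON. arm_command: Moves the arm, as the interface text tells. Its arguments: {"type":"object","properties":{"rows":{"type":"string"},"force":{"type":"number"}},"required":["rows"]}

```bash
mkdir -p pics; ls
python3 - <<'E'
from bench import robot, cams
import cv2,numpy as np
s=robot.get_state(); print(s)
for n in("scene","top"):
    c=cams.capture(n); cv2.imwrite(f"pics/{n}0.png",c["frame"][:,:,::-1]); np.savez(f"{n}0.npz",**c)
    print(n,c["fx"],c["cx"],c["cy"],c["R"].round(3).tolist(),c["t"], (-c["R"].T@c["t"]).round(3))
E
```

```text
pics
{'time_s': 0.0, 'qpos': array([ 1.17049189,  0.41798824, -0.01034067,  1.6141841 ,  0.0046933 ,
        1.11071123, -0.05297933]), 'qvel': array([ 0.00024747, -0.00072725, -0.0015343 , -0.00080777,  0.00191477,
       -0.00127937, -0.0004243 ]), 'joint_torque': array([-1.52787197e-04, -8.64441061e+01,  6.79237749e-01, -4.34889686e+01,
        1.91013375e-02,  7.50272535e-03,  1.12319813e-05]), 'position': array([ 0.21935812, -0.58485786,  0.23064703]), 'tcp_rot': array([-3.08994314e+00, -5.60463834e-01,  4.65996954e-04]), 'ft_force': array([-0.08755941,  0.60063255, -0.26012559]), 'ft_torque': array([ 0.03276671, -0.00951874,  0.00015784]), 'width': 1.0007476833147382}
scene 450.5342384084035 319.2750313575335 201.3198283279854 [[0.069, 0.998, -0.008], [0.683, -0.053, -0.728], [-0.727, 0.045, -0.685]] [-0.08642529 -0.31004756  1.56090583] [ 1.353e+00 -1.000e-03  8.430e-01]
top 425.9151626798572 319.5055240009445 204.05814043637096 [[-0.013, -1.0, -0.008], [-0.991, 0.014, -0.136], [0.136, 0.006, -0.991]] [0.04243293 0.55834047 1.02700871] [0.414 0.028 1.094]
```

View pics/top0.png

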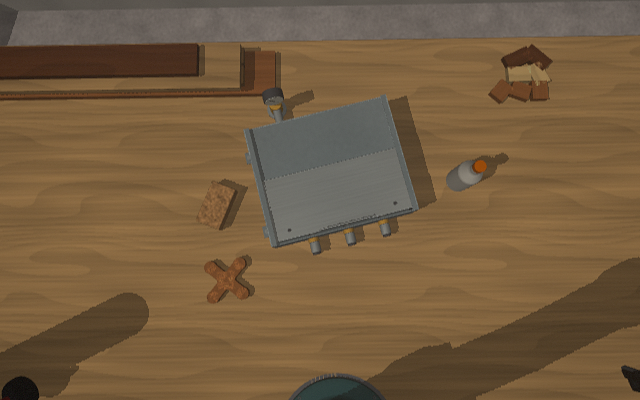

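View pics/scene0.png

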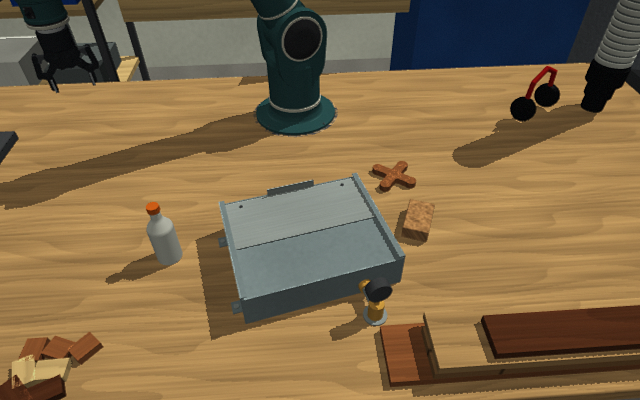

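The top view shows the box, with its corners near (247,130), (386,97), (417,210) and (274,247), and its front facing down towards the robot. The block is at (217,205), the cut-out at (228,280) and the bottle at (468,173). Next I fit the box pose from depth.

```bash
cat > h.py <<'E'
import numpy as np,cv2
def world(c):
    z=c["z_map"]; v,u=np.mgrid[:z.shape[0],:z.shape[1]]
    P=np.stack([(u-c["cx"])/c["fx"]*z,(v-c["cy"])/c["fy"]*z,z],-1)
    W=(P-c["t"])@c["R"]; W[z==0]=np.nan; return W
def ray(c,u,v,h):
    d=c["R"].T@np.array([(u-c["cx"])/c["fx"],(v-c["cy"])/c["fy"],1]); o=-c["R"].T@c["t"]
    return o+d*(h-o[2])/d[2]
def proj(c,X):
    p=c["R"]@np.array(X)+c["t"]; return c["fx"]*p[0]/p[2]+c["cx"],c["fy"]*p[1]/p[2]+c["cy"]
E
python3 - <<'E'
from h import *
for n in("top","scene"):
    c=dict(np.load(n+"0.npz")); W=world(c)
    print(n,"bench z",np.nanmedian(W[270:300,400:450,2] if n=="top" else W[180:210,20:100,2]))
    m=(W[...,2]>.07)&(W[...,2]<.125)&(W[...,0]>.35)&(W[...,0]<.85)&(abs(W[...,1])<.35)
    m=m.astype(np.uint8); k,l,st,ce=cv2.connectedComponentsWithStats(m)
    i=1+np.argmax(st[1:,4]); P=W[l==i]; 
    core=cv2.morphologyEx((l==i).astype(np.uint8),cv2.MORPH_OPEN,np.ones((9,9))); P=W[core>0]
    print("z",np.nanpercentile(P[:,2],[5,50,95]))
    r=cv2.minAreaRect(P[:,:2].astype(np.float32)); print(r, cv2.boxPoints(r).round(4).tolist())
c=dict(np.load("top0.npz"))
for p in[(247,130),(386,97),(417,210),(274,247)]: print(p,ray(c,*p,.094).round(4))
E
python3 - <<'E'
import cv2
a=cv2.imread("pics/top0.png")[80:270,190:440]; cv2.imwrite("pics/z0.png",cv2.resize(a,None,fx=3.1,fy=3.1,interpolation=cv2.INTER_CUBIC))
E
```

```text
top bench z -0.0011890481120932655
z [0.08065793 0.08540033 0.09219088]
((0.6413304805755615, 0.01038593053817749), (0.28709885478019714, 0.36044055223464966), 13.583565711975098) [[0.4595000147819519, 0.15189999341964722], [0.5440999865531921, -0.19850000739097595], [0.823199987411499, -0.13109999895095825], [0.7384999990463257, 0.21930000185966492]]
scene bench z -0.0017080410453370947
z [0.08052095 0.08460601 0.09271828]
((0.6382265686988831, 0.012438938021659851), (0.29951679706573486, 0.36076056957244873), 13.457840919494629) [[0.4505999982357025, 0.15299999713897705], [0.534600019454956, -0.19779999554157257], [0.8259000182151794, -0.12809999287128448], [0.7419000267982483, 0.22269999980926514]]
(247, 130) [0.7354 0.2082 0.094 ]
(386, 97) [ 0.8137 -0.132   0.094 ]
(417, 210) [ 0.5338 -0.1955  0.094 ]
(274, 247) [0.4514 0.1422 0.094 ]
```

View pics/z0.png

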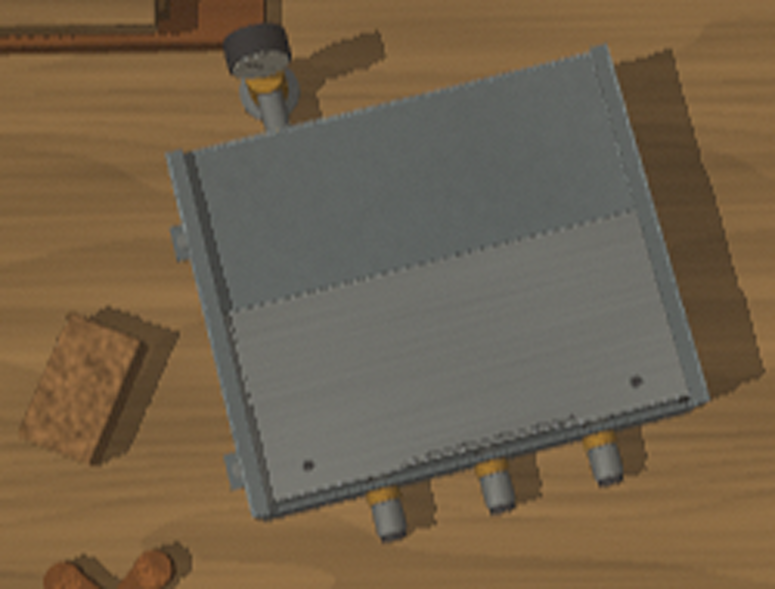

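Run:
```python
from h import *
from scipy.spatial.transform import Rotation as R
c=dict(np.load("scene0.npz")); t=dict(np.load("top0.npz"))
a=cv2.imread("pics/scene0.png")[165:255,210:410]; cv2.imwrite("pics/z1.png",cv2.resize(a,None,fx=4,fy=4,interpolation=cv2.INTER_CUBIC))
o=np.array([.637,.009]);y=np.radians(13.5);A=np.array([[np.cos(y),-np.sin(y)],[np.sin(y),np.cos(y)]])
for cc in(c,t):
  print([np.round(proj(cc,[*(o+A@np.array([sx*.147,sy*.18])),.094]),1).tolist() for sx,sy in((1,1),(1,-1),(-1,-1),(-1,1))])
  print("lip",[np.round(proj(cc,[*(o+A@np.array([-.1435,s])),.11]),1).tolist() for s in(-.06,.06)])
  W=world(cc);m=(W[...,2]>.1)&(W[...,2]<.12)&(W[...,0]>.42)&(W[...,0]<.56)&(abs(W[...,1])<.15)
  P=W[m]; print(len(P), np.median((P[:,:2]-o)@A,0) if len(P) else "")
print(R.from_rotvec([-3.08994314e+00, -5.60463834e-01,0]).as_matrix().round(3))
```

```text
[[403.7, 254.3], [237.8, 297.2], [216.7, 200.7], [355.2, 171.5]]
lip [[264.7, 186.6], [311.3, 176.8]]
143 [-0.1336404   0.00181026]
[[242.9, 129.1], [385.8, 93.8], [419.0, 209.0], [270.8, 246.8]]
lip [[370.3, 219.4], [320.1, 232.2]]
79 [-0.13767948  0.00079281]
[[ 0.936  0.351 -0.   ]
 [ 0.351 -0.936  0.001]
 [ 0.    -0.001 -1.   ]]
```

View pics/z1.png

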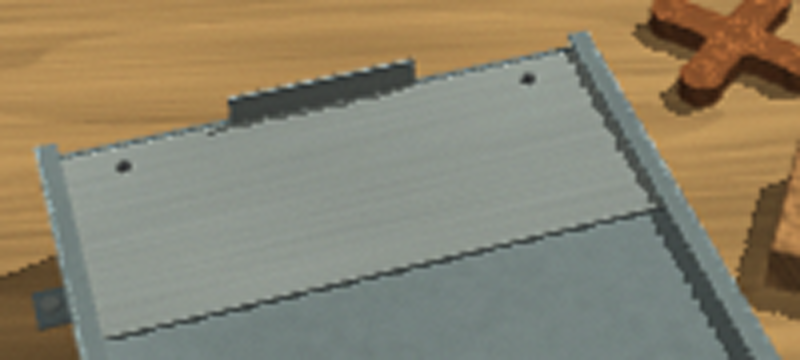

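Run:
```python
from h import *
c=dict(np.load("scene0.npz")); t=dict(np.load("top0.npz"))
o=np.array([.637,.009]);y=np.radians(13.5);A=np.array([[np.cos(y),-np.sin(y)],[np.sin(y),np.cos(y)]])
f=lambda cc,u,v,h:((ray(cc,u,v,h)[:2]-o)@A*1000).round(1)
print("lip scene",f(c,267.2,189,.11),f(c,313.2,180,.11))
print("lip top",f(t,190+578/3.1,80+418/3.1,.11),f(t,190+405/3.1,80+462/3.1,.11))
print("chan scene",[f(c,210+u/4,165+v/4,.094) for u,v in((45,147),(582,33))])
print("chan top",[f(t,190+u/3.1,80+v/3.1,.094) for u,v in((170,152),(607,45),(705,403),(262,518))])
print("rearedge scene",[f(c,210+u/4,165+v/4,.088) for u,v in((110,338),(660,209))])
print("rearedge top",[f(t,190+u/3.1,80+v/3.1,.088) for u,v in((232,310),(632,212))])
print("rivets",f(c,210+123/4,165+166/4,.088),f(c,210+528/4,165+78/4,.088),f(t,190+308/3.1,80+465/3.1,.088),f(t,190+636/3.1,80+381/3.1,.088))
```

```text
lip scene [-132.8  -56.1] [-130.4   60.9]
lip top [-136.8  -76.7] [-136.8   57. ]
chan scene [array([-139.8, -170.1]), array([-140.1,  178.4])]
chan top [array([145.9, 175.3]), array([ 145.1, -179.6]), array([-148.3, -175.7]), array([-149.9,  171.7])]
rearedge scene [array([  18.2, -158.8]), array([ 18.8, 167.2])]
rearedge top [array([ 12.4, 157.6]), array([  10.7, -163.6])]
rivets [-115.  -127.5] [-115.6  132.6] [-119.   128.9] [-118.5 -130.6]
```

>>> arm_command(rows="0 0 0.123 0 0 0 0;0 0 0 23.2 -30 0 0;0 0 0 23.2 -30 0 0;0 0 0 23.2 -30 0 0;0 0 0 23.2 -30 0 0;0 0 0 23.2 -30 0 0;0 0 0 23.2 -30 0 0;0 0 0 23.2 -30 0 0;0 0 0 23.2 -30 0 0;0 0 0 23.2 -30 0 0;0 0 0 23.2 -30 0 0;0 0 0 23.2 -30 0 0;0 0 0 23.2 -30 0 0;0 0 0 23.2 -30 0 0;0 0 0 23.2 -30 0 0;0 0 0 23.2 -30 0 0;0 0 0 23.2 -30 0 0;0 0 0 0 0 0 0;0 0 0 0 0 0 0", force=30)

```text
time_s: 2.0
position: [0.4681, -0.0313, 0.231]
tcp_rot: [-3.119, -0.372, 0.001]
ft_force: [-1.0, -1.4, 0.8]
width: -0.002
```

>>> arm_command(rows="0 0 0 0 0 25 0;0 0 0 0 0 25 0;0 0 0 0 0 25 0;0 0 0 0 0 25 0;0 0 0 0 0 18 0;0 0 0 0 0 14 0;0 0 0 0 0 0 0;0 0 0 0 0 0 0")

```text
time_s: 2.8
position: [0.4681, -0.0325, 0.0996]
tcp_rot: [3.12, 0.368, -0.001]
ft_force: [-0.2, 0.5, 0.8]
width: -0.004
```

Run:
```python
from bench import robot, cams
import cv2,numpy as np
s=robot.get_state(); print(s["position"],s["ft_force"])
c=cams.capture("scene"); cv2.imwrite("pics/s1.png",cv2.resize(c["frame"][130:270,190:430,::-1],None,fx=3.3,fy=3.3,interpolation=cv2.INTER_CUBIC))
```

```text
[ 0.46808983 -0.03245417  0.0995862 ] [-0.2485179   0.5374752   0.77574106]
```

View pics/s1.png

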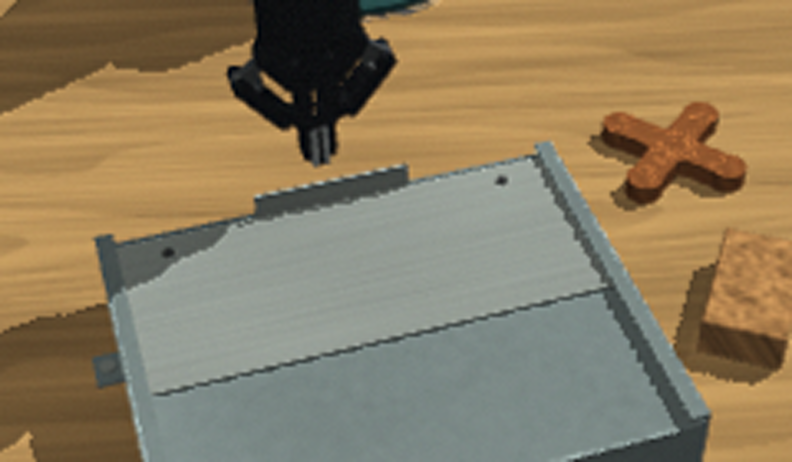

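The closed fingertips, at about (318,160) in the zoom, stand in front of the lip, which runs from (255,205) to (408,172). I push next.

>>> arm_command(rows="0 0 0 8 0 2 0;0 0 0 8 0 0 0;0 0 0 8 0 0 0;0 0 0 8 0 0 0;0 0 0 8 0 0 0;0 0 0 8 0 0 0;0 0 0 8 0 0 0;0 0 0 8 0 0 0;0 0 0 8 0 0 0;0 0 0 8 0 0 0;0 0 0 8 0 0 0;0 0 0 8 0 0 0;0 0 0 8 0 0 0;0 0 0 8 0 0 0;0 0 0 8 0 0 0;0 0 0 8 0 0 0;0 0 0 8 0 0 0;0 0 0 8 0 0 0;0 0 0 0 0 0 0")

```text
time_s: 4.75
position: [0.6095, 0.0022, 0.0973]
tcp_rot: [-3.119, -0.37, -0.002]
ft_force: [0.2, 1.1, -0.7]
width: 0.005
```

Run:
```python
from bench import robot, cams
import cv2,numpy as np
s=robot.get_state(); print(s["position"],s["ft_force"])
c=cams.capture("scene"); cv2.imwrite("pics/s2.png",cv2.resize(c["frame"][130:270,190:430,::-1],None,fx=3.3,fy=3.3,interpolation=cv2.INTER_CUBIC))
```

```text
[0.60954037 0.00223993 0.09731539] [ 0.17343149  1.12450771 -0.71994299]
```

View pics/s2.png

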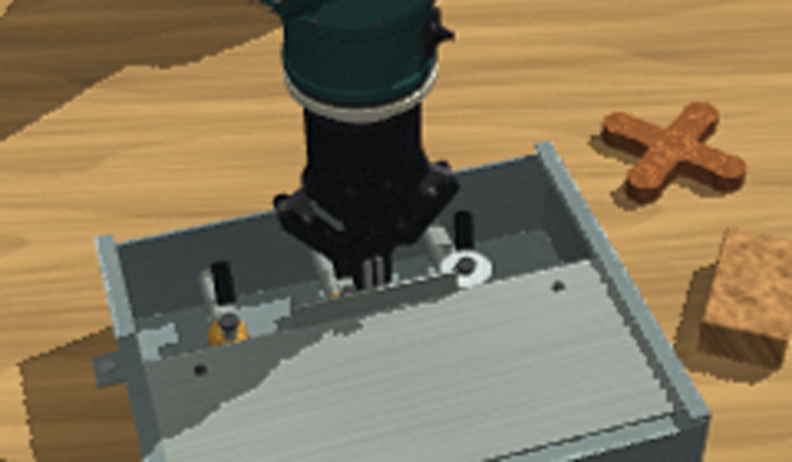

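The cover is most of the way back. The metal disc is on the valve at image right, (466,268), which is box y=+90. I push on to the stop.

>>> arm_command(rows="0 0 0 4 0 0 0;0 0 0 4 0 0 0;0 0 0 4 0 0 0;0 0 0 3 0 0 0;0 0 0 2 0 0 0;0 0 0 0 0 0 0")

```text
time_s: 5.4
position: [0.6222, 0.005, 0.0968]
tcp_rot: [3.119, 0.369, -0.01]
ft_force: [-26.4, -5.9, 15.9]
width: -0.001
```

>>> arm_command(rows="0 0 0 -5 0 0 0;0 0 0 -10 0 0 0;0 0 0 -10 0 0 0;0 0 0 0 0 -30 0;0 0 0 0 0 -40 0;0 0 0 -20 0 -40 0;0 0 0 -40 0 0 0;0 0 0 -40 0 0 0;0 0 0 -40 0 0 0;0 0 0 -40 0 0 0;0 0 0 0 0 0 0")

```text
time_s: 6.5
position: [0.4213, -0.0434, 0.2072]
tcp_rot: [3.118, 0.366, -0.002]
ft_force: [1.1, 0.5, 0.2]
width: -0.001
```

Run:
```python
from bench import robot, cams
import cv2,numpy as np
s=robot.get_state(); print(s["position"],s["ft_force"])
for n,sl in(("top",np.s_[80:270,190:440]),("scene",np.s_[150:290,200:440])):
    c=cams.capture(n); np.savez(f"{n}3.npz",**c); cv2.imwrite(f"pics/{n}3.png",cv2.resize(c["frame"][sl][:,:,::-1],None,fx=3,fy=3,interpolation=cv2.INTER_CUBIC))
```

```text
[ 0.42132059 -0.04340638  0.20718457] [1.14710484 0.51367726 0.20062977]
```

View pics/top3.png

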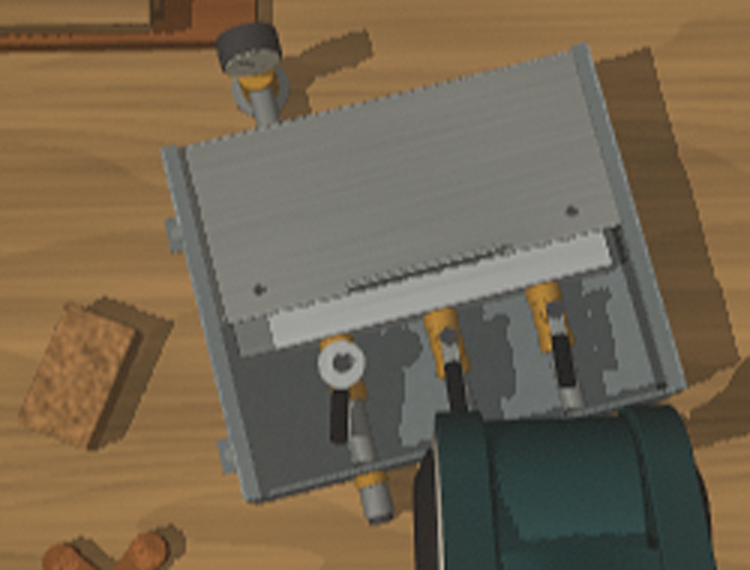

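View pics/scene3.png

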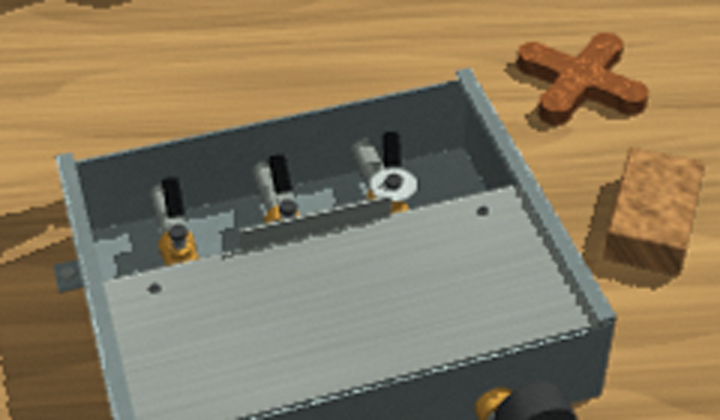

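Run:
```python
from h import *
c=dict(np.load("scene3.npz")); t=dict(np.load("top3.npz"))
y=np.radians(13.5);A=np.array([[np.cos(y),-np.sin(y)],[np.sin(y),np.cos(y)]]);o=np.array([.640,.010])
def f(cc,u,v,h):
    p=ray(cc,u,v,h)[:2]; return p.round(4),((p-o)@A*1000).round(1)
T=lambda a,b,h:f(t,190+a/3,80+b/3,h); S=lambda a,b,h:f(c,200+a/3,150+b/3,h)
for n,p,q in(("disc",T(342,364,.058),S(394,183,.058)),("sleeve tip",T(339,443,.063),S(391,133,.066)),("sleeve in",T(343,391,.066),S(393,165,.066)),
 ("nut mid",T(449,338,.068),S(288,207,.068)),("tip R",T(567,386,.063),S(171,178,.066)),("nut R",T(555,312,.068),S(178,233,.068)),("lip L",T(348,290,.11),S(393,201,.11)),("lip R",T(508,246,.11),S(237,236,.11)),("tip mid",(0,0),S(278,155,.066))): print(n,*p,*q)
```

```text
disc [0.5635 0.0726] [-59.8  78.8] [0.557  0.0784] [-64.7  85.9]
sleeve tip [0.4983 0.0754] [-122.5   96.7] [0.5043 0.0804] [-115.5  100.2]
sleeve in [0.5402 0.0717] [-82.6  83.3] [0.5438 0.0787] [-77.5  89.2]
nut mid [ 0.5821 -0.015 ] [-62.1 -10.8] [ 0.588 -0.01 ] [-55.3  -7.3]
tip R [ 0.5421 -0.1102] [-123.3  -94. ] [ 0.545  -0.1052] [-119.3  -89.9]
nut R [ 0.6023 -0.1017] [-62.7 -99.8] [ 0.61   -0.0975] [-54.3 -97.5]
lip L [0.6145 0.0652] [-11.9  59.6] [0.6292 0.0707] [ 3.6 61.5]
lip R [ 0.6479 -0.061 ] [ -8.9 -70.9] [ 0.6567 -0.0483] [  2.6 -60.6]
tip mid 0 0 [ 0.5242 -0.0164] [-118.8    1.3]
```

The disc valve's stem is near box-local (-60, 82) mm from my assumed origin. Its lever points forward, already about 15° off the box axis. I hover on its inner side, partly lowered, then check.

>>> arm_command(rows="0 0 0 20 -10 0 0;0 0 0 20 -10 0 0;0 0 0 20 -10 0 0;0 0 0 20 -10 0 0;0 0 0 20 -10 0 0;0 0 0 19 -9 0 0;0 0 0 0 0 30 0;0 0 0 0 0 30 0;0 0 0 0 0 30 0;0 0 0 0 0 20 0;0 0 0 0 0 0 0;0 0 0 0 0 0 0")

```text
time_s: 7.8
position: [0.5279, 0.0437, 0.0975]
tcp_rot: [-3.119, -0.37, 0.0]
ft_force: [0.5, -0.1, 1.0]
width: 0.0
```

```bash
cat > look.py <<'E'
import sys
from bench import robot, cams
import cv2,numpy as np
s=robot.get_state(); print(s["time_s"],s["position"],s["ft_force"])
k=sys.argv[1]
for n,sl in(("top",np.s_[80:270,190:440]),("scene",np.s_[150:290,200:440])):
    c=cams.capture(n); np.savez(f"{n}{k}.npz",**c); cv2.imwrite(f"pics/{n}{k}.png",cv2.resize(c["frame"][sl][:,:,::-1],None,fx=3,fy=3,interpolation=cv2.INTER_CUBIC))
E
python3 look.py 4
```

```text
7.8 [0.52792586 0.04370659 0.09754704] [ 0.46212853 -0.1459323   0.96136157]
```

View pics/scene4.png

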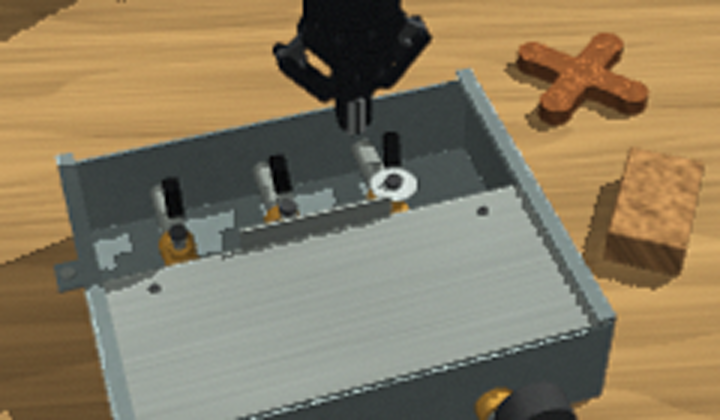

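The tip at (355,130) is clear of the marked lever at (391,150), between it and the middle lever. I lower it into the well.

>>> arm_command(rows="0 0 0 -2 0 15 0;0 0 0 -2 0 15 0;0 0 0 0 0 14 0;0 0 0 0 0 0 0;0 0 0 0 0 0 0")

```text
time_s: 8.4
position: [0.5239, 0.0424, 0.0538]
tcp_rot: [-3.12, -0.37, -0.0]
ft_force: [-0.3, -0.0, 0.8]
width: 0.0
```

```bash
python3 look.py 5
python3 - <<'E'
from h import *
c=dict(np.load("scene5.npz")); u,v=proj(c,[.524,.0428,.053]); print((u-200)*3,(v-150)*3)
E
```

```text
8.4 [0.52386979 0.04236061 0.05375517] [-0.34151842 -0.01060295  0.75056873]
348.63787697215497 162.27542079854754
```

View pics/scene5.png

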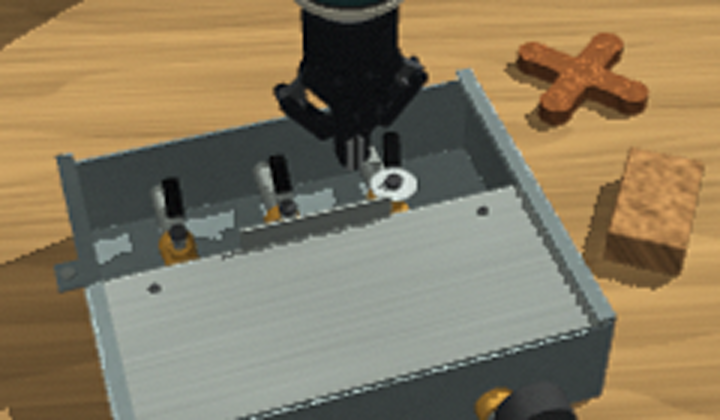

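>>> arm_command(rows="0 0 0 -4 -5 0 0;0 0 0 -4 -6 0 0;0 0 0 -1 -5 0 0;0 0 0 -1 -5 0 0;0 0 0 0 -6 0 0;0 0 0 1 -5 0 0;0 0 0 1 -5 0 0;0 0 0 2 -6 0 0;0 0 0 0 0 0 0")

```text
time_s: 9.4
position: [0.5074, 0.083, 0.0534]
tcp_rot: [3.119, 0.37, -0.0]
ft_force: [0.3, -2.2, 0.2]
width: 0.003
```

```bash
python3 look.py 6
```

```text
9.4 [0.50744405 0.08300856 0.053355  ] [ 0.26951563 -2.22942348  0.2029463 ]
```

View pics/scene6.png

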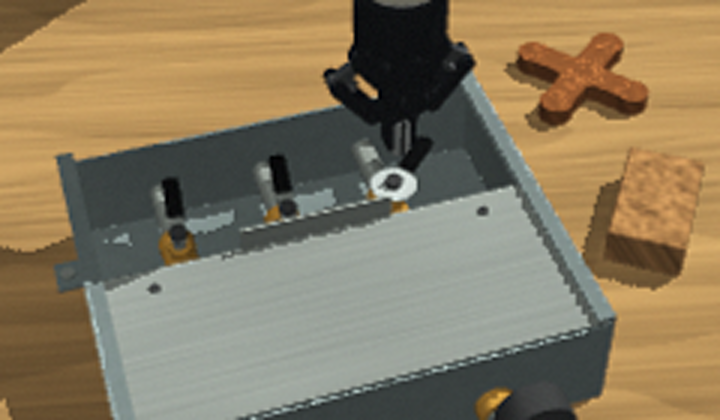

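The lever is turning with the finger behind it, its end now at (430,145). I continue the arc.

>>> arm_command(rows="0 0 0 3 -5 0 0;0 0 0 3 -5 0 0;0 0 0 4 -4 0 0;0 0 0 5 -4 0 0;0 0 0 5 -3 0 0;0 0 0 4 -2 0 0;0 0 0 4 -1 0 0;0 0 0 4 -1 0 0;0 0 0 0 0 0 0")

```text
time_s: 10.4
position: [0.5325, 0.1143, 0.053]
tcp_rot: [3.12, 0.369, -0.002]
ft_force: [-2.7, -1.5, -1.4]
width: -0.003
```

```bash
python3 look.py 7
```

```text
10.4 [0.5325142  0.11431609 0.05298363] [-2.70124862 -1.49358089 -1.41285756]
```

View pics/scene7.png

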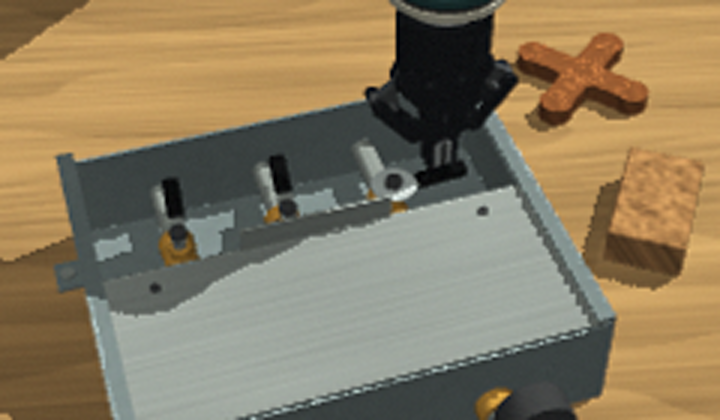

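The lever at (415,183)–(467,170) is almost parallel to the lip. I press it to the stop.

>>> arm_command(rows="0 0 0 2 0 0 0;0 0 0 2 0 0 0;0 0 0 2 0 0 0;0 0 0 2 0 0 0;0 0 0 0 0 0 0;0 0 0 0 0 0 0")

```text
time_s: 11.1
position: [0.5365, 0.1159, 0.0525]
tcp_rot: [3.118, 0.371, -0.013]
ft_force: [-29.7, -4.3, 18.2]
width: -0.001
```

The force jumped to 30 N, so the lever is at its stop. I back off, lift and check.

>>> arm_command(rows="0 0 0 -6 0 0 0;0 0 0 -8 0 0 0;0 0 0 -4 0 0 0;0 0 0 0 0 -20 0;0 0 0 0 0 -40 0;0 0 0 0 0 -40 0;0 0 0 -20 0 -40 0;0 0 0 -40 0 0 0;0 0 0 -40 10 0 0;0 0 0 -40 30 0 0;0 0 0 -40 30 0 0;0 0 0 0 30 0 0;0 0 0 0 30 0 0;0 0 0 0 0 0 0;0 0 0 0 0 0 0")

```text
time_s: 12.6
position: [0.3786, -0.0565, 0.1934]
tcp_rot: [-3.12, -0.368, -0.001]
ft_force: [0.4, 0.7, 0.2]
width: 0.001
```

```bash
python3 look.py 8
python3 - <<'E'
from h import *
a=np.load("top0.npz")["frame"].astype(int);b=np.load("top8.npz")["frame"].astype(int)
print("diff block/cutout",abs(a-b)[170:310,190:240].max(),"bottle",abs(a-b)[150:195,445:490].max())
y=np.radians(13.5);A=np.array([[np.cos(y),-np.sin(y)],[np.sin(y),np.cos(y)]])
c=dict(np.load("scene8.npz"))
E
```

```text
12.6 [ 0.37860829 -0.05650883  0.19337725] [0.39030628 0.7123851  0.20078777]
diff block/cutout 17 bottle 41
```

View pics/scene8.png

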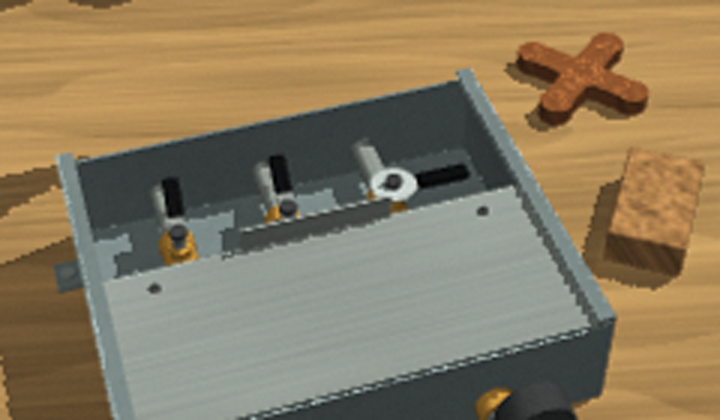

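View pics/top8.png

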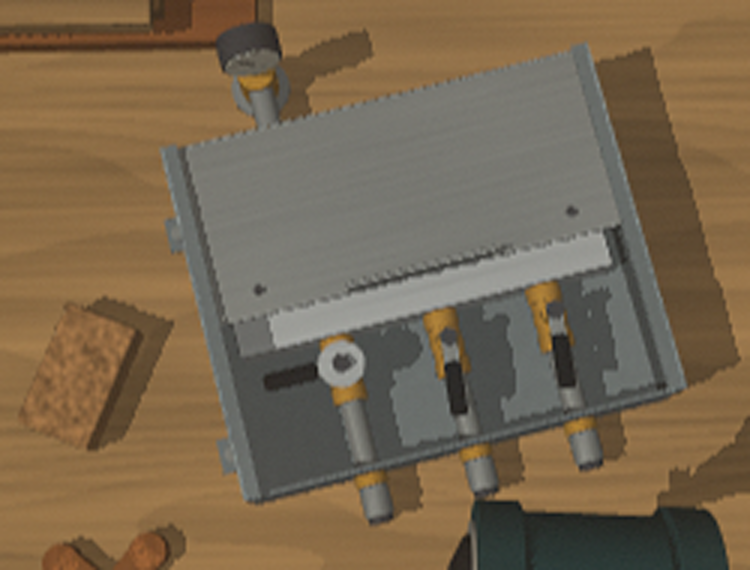

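Run:
```python
from h import *
from bench import robot
for k in "08":
    f=np.load(f"top{k}.npz")["frame"].astype(int)[150:195,445:490]
    m=(f[...,0]-f[...,2]>110)&(f[...,0]>170); print(np.argwhere(m).mean(0),m.sum())
f=np.load("top8.npz")["frame"][190:215,270:300].max(-1); m=(f<45).astype(np.uint8)
P=np.argwhere(m)[:,::-1]+[270,190]
c=dict(np.load("top8.npz"));W=np.array([ray(c,*p,.0675)[:2] for p in P]);r=cv2.minAreaRect(W.astype(np.float32));print(len(P),r)
print("ft",robot.get_state()["ft_force"]); robot.finish_job()
```

```text
[nan nan] 0
[nan nan] 0
31 ((0.5533161163330078, 0.11446862667798996), (0.01046000700443983, 0.04302128776907921), 14.285518646240234)
ft [-0.22705431  0.46399821 -0.70231154]
the job is handed in; nothing more can be done<stdin>:5: RuntimeWarning: Mean of empty slice.
  ret = um.true_divide(
```

I pushed the cover back by its lip to its stop, then pushed the disc-marked lever (the left valve, on the box's +y side) a quarter turn clockwise to its stop. I used shut fingers throughout, gripped nothing, and handed the job in at about 12.7 s.

**Stops:** the force rose to about 26 N at the end of the cover push and about 30 N at the end of the lever push.

**Marked lever:** in the last top view the sleeve lies at 14.3° against a box yaw of about 13.5°. That puts it within about 1° of square across its pipe.

**Other valves and cover:** by eye, the two plain levers were unchanged and the cover was still back. The arm was clear, with the wrist force near zero.

**Block and cut-out:** the before/after difference in the top view was small (17 of 255 at most).

**Checks that failed or disagreed:**
- **Bottle:** my colour check on its cap failed because the mask found no pixels. The raw difference there was somewhat larger (41 of 255), and I did not look at it again. The arm's planned path stayed well away from the bottle.
- **Cameras:** the two views differed by about 5–10 mm on positions, so I relied on contact force at both stops.

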